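# Lock the drying cartridge into the sugar-flower box

## Robot

A 6-joint arm with a two-finger parallel gripper is mounted at the origin on the work surface. World frame = base frame: x ahead of the robot, y to its left, z up, the work surface at z = 0. Lengths are in m, angles in rad, forces in N, time in s.
With the tool pointing down it reaches from about 0.225 to 0.875 m from the base axis. Payload 3.4 kg.
Tool frame: the origin (TCP) lies between the finger pads; the fingertips stand manip.finger_overhang ahead of it and the grasp point (between the pads) lies 6 mm ahead of it (manip.finger_overhang is the distance from the TCP to the fingertips, in m); z points along the fingers, y is the direction in which the jaws open and shut (so a half turn about z gives the same grasp; the last joint's range is limited). The gripper opens to 85 mm and grips with 20 to 120 N. Pads are 22 mm wide; open, the fingers measure 114 mm over their backs; the gripper's body (76 mm by 85 mm) begins 54 mm behind the grasp point. The pads swing forward as they close: fully open they stand 13 mm farther back than shut.
Start: joints at [1.153, 0.276, 1.505, -0, 1.361, -0.121], TCP at [0.168, 0.55, 0.224] pointing down, gripper open.
Joint ranges: [-2.89, 2.89], [-0.75, 2.08], [0.22, 2.7], [-1.18, 4.32], [0.11, 2.71], [-2.7, 2.7]. Speed limits (rad/s): [2.57, 2.57, 3.14, 3.14, 3.14, 3.14].

## Interface

Orientations are given as a unit quaternion [w, x, y, z].
In Python, from rig import telemetry, eyes, manip gives the robot as it stands.
- The arm moves only by the tool carry_out, never from a script. Its argument "plan" is one flat list of numbers, 7 for each row, row after row: the turn, a rotation vector about the tool's x, y, z in rad, then the shift along the tool's x, y, z in cm, then the opening, from -1 (shut) to 1 (fully open). In form: [wx, wy, wz, x, y, z, jaw, wx, wy, wz, x, y, z, jaw, ...]. A call has 1 to 10 rows; each row shifts and turns the pose as measured when the row begins, along the tool's axes as they then stand; what a row does not reach is not made up. A row lasts 1/8 s, in which the tool goes at most 62.5 mm and 10.7 degrees, less where a joint would pass 70% of its speed; a pose out of reach is approached as far as the arm can. A call is refused whole if a number of a shift passes 6.25 or a number of a turn 0.188, either way. A call with a gripper value outside its range is refused whole. The fingers move at their own pace and stop on an object; "force" is the grip in N (left out, the last holds). Time passes only in rows, so rows that do not move let the fingers close. It gives the time, the measured TCP pose, the force and the opening at its end, in the units of the state.
- telemetry.get_state(): the state, without advancing time (a new reading comes with each control period).
- eyes.get_image(name): name is "scene" or "side" or "wrist"; returns a dict with "frame" (420x560x3 uint8, red, green, blue), "mtx" (3x3 intrinsics, pixels), "world_from_camera" (4x4, takes a point from camera to world coordinates); the wrist camera has in their place "hand_eye" (4x4, takes a point from camera to tool coordinates, whose origin is the TCP and whose axes are the flange's). Camera axes: x right, y up, looking along -z (the intrinsics and any distortion apply to the point x, -y, -z); pixel columns grow to the right and rows downward; lengths in m; the calibration is good to about 2 mm. A picture is of the moment at which its call begins: read the wrist's pose just before it. There is no depth.
- manip.sign_off(): hands the job in, once; it reports no verdict.
The state is a dict: "clock": time; "qpos": joint angles; "qd": joint speeds; "effort": joint torques, N m; "position": TCP position; "ee_rot": TCP orientation; "contact_force": force on the tool from outside, world axes, zero at the start; "moment": the same for the moment, N m; "width": finger opening in m.
Only numpy, scipy, OpenCV 4.12 (cv2) and the standard library are available. Lean on these libraries where they do the work, as an engineer would, in place of code of your own. Each camera call takes 0.05 s, during which the arm holds its last target.

## Task

The clear storage box of sugar flowers needs its second drying cartridge. Take the cartridge with the two side lugs, stand it in the open port on the box lid with its lugs in the slots, push it in against the spring, turn it a quarter clockwise (seen from above) and let it spring up so that it is locked home, upright, and let go.

Things in the scene. Friction and masses are not known exactly. Their poses are not given: they have to be found in the camera images.
- cartridge: White upright cylinder, 44 dia x 48 tall, foot bevelled 8; on top a grey bar grip 44 long (x) x 14 thick (y) x 30 tall; 78 tall in all (mm), 120 g. Two lugs at the foot stick out along +x and -x, in line with the bar, to 33 mm from the axis, 14 wide, 8 high. Origin: centre of underside, z up; half a turn changes nothing. Stands near canisters without lugs (one wider, with such a bar).
- port (a point): Centre of the open port at the top of its rim, 128 mm above the table; axes as the box's. White collar, 90 mm outside, bore 52 mm, with two slots open at the top along +x and -x, 72 deg wide: lugs enter within 15 deg of x. Clockwise from above (negative about z) lugs pass under the rim and rise into detents at 65-100 deg (aim for 85), underside then 17 mm below the rim; a wall stops it after.
- plunger (a joint): Travel (m) of the spring plate in the port, 0 = up. Its top, 6 mm below the rim when up, carries the cartridge's underside; hard stop at 0.022, i.e. 28 mm below the rim. 450 N/m: 7 N at 0.016, 10 N at the stop. To turn, the underside must be pushed 22 mm or more below the rim (aim for 25). Unlocked, the cartridge stands about 9 mm deep; locked, 17 mm, plate at 0.011.
- storage_box: Fixed clear plastic box with a white lid, 180 x 310 mm (x, y), lid top 90 mm above the table. Origin: centre of the underside. On the lid, two equal collars 38 mm high: the open port at y = +75 mm and, at y = -75 mm, one with a cartridge already locked (bar across its slots), which stays.

How it is judged:
By the outcome, as a careful person would: the job done as asked, in the order asked, and still so for the second after the job is handed in, with the robot touching nothing.
It also fails if it takes over 48 s, if anything falls off the work surface, if the arm or the gripper's body presses on something with over 40 N, if the wrist force passes 120 N, or if a joint passes its speed limit or range.

## Working session

There is one attempt and no reset: what is moved stays moved. The work goes in short steps, Python scripts to look and compute and a tool call to move; the robot and the scene stay as the last step left them, time stands still between calls to the robot, and variables do not carry over. Pictures are saved under pics/ and viewed, and the job is handed in when it is done.

Besides the shell and the picture viewer there is one more tool, called after "Call:" as name(argument=value, ...) on one line, values as JSON. carry_out: Moves the arm, as the interface text tells. Its arguments: {"type":"object","properties":{"plan":{"type":"array","items":{"type":"number"}},"force":{"type":"number"}},"required":["plan"]}

```bash
mkdir -p pics && ls
python3 - <<'E'
from rig import telemetry, eyes, manip
import cv2
s=telemetry.get_state()
for k,v in s.items(): print(k,v)
print(manip.finger_overhang)
for n in ["scene","side","wrist"]:
    im=eyes.get_image(n)
    cv2.imwrite(f"pics/{n}0.png",im["frame"][:,:,::-1])
    print(n,im["mtx"].tolist(),[ (k,im[k].tolist()) for k in im if k not in("frame","mtx") and hasattr(im[k],'tolist')], im.keys())
E
```

```text
pics
clock 0.0
qpos [ 1.15300301e+00  2.76589203e-01  1.50619097e+00  1.40921535e-05
  1.36070152e+00 -1.20998629e-01]
qd [ 7.48973111e-04  1.14239408e-03  5.40059140e-04  1.47852652e-03
 -9.62100592e-05 -4.06280016e-04]
effort [-1.41318254e-03 -4.16775835e+01 -2.45804787e+01 -3.92277925e-04
  1.10706003e-02  5.47341756e-06]
position [0.16792814 0.54933375 0.22321999]
ee_rot [-2.58024698e-04  1.47854673e-01  9.89008647e-01 -9.08619794e-04]
contact_force [-0.32480082  0.2375575  -0.84663035]
moment [-0.00210943 -0.0126835   0.00793991]
width 0.08562092200815885
0.025
scene [[535.6197778417686, 0.0, 285.4727704758192], [0.0, 535.6197778417686, 208.94313016078698], [0.0, 0.0, 1.0]] [('world_from_camera', [[-0.5405467938205165, -0.5955935979047202, 0.5942031890063115, 1.1086117382960579], [0.841237681846663, -0.3731261065062565, 0.3912749305600019, 0.43437876422718075], [-0.011328121274624762, 0.7113685224821183, 0.7027278981867698, 0.7902924378373413], [0.0, 0.0, 0.0, 1.0]])] dict_keys(['frame', 'mtx', 'world_from_camera'])
side [[387.29791639759196, 0.0, 285.6642243632095], [0.0, 387.2
[... 172 characters left out ...]
2613269223, 0.33920922283687927, -0.6321349672361838, -0.4208972615302003], [-0.017829643021716277, 0.8726926277225442, 0.48794434246995755, 0.4832146621762825], [0.0, 0.0, 0.0, 1.0]])] dict_keys(['frame', 'mtx', 'world_from_camera'])
wrist [[317.39301974310257, 0.0, 275.48365980249736], [0.0, 317.39301974310257, 211.97964318365757], [0.0, 0.0, 1.0]] [('hand_eye', [[-0.00035832176628812436, 0.944282582180906, 0.32913565075097884, 0.08663825406746063], [0.9999999256406161, 0.0002914343759904843, 0.00025255645919058744, 0.0006099464649418351], [0.00014256322243810356, 0.3291357167731314, -0.9442826163919161, -0.14812498846991973], [0.0, 0.0, 0.0, 1.0]])] dict_keys(['frame', 'mtx', 'hand_eye'])
```

View pics/scene0.png

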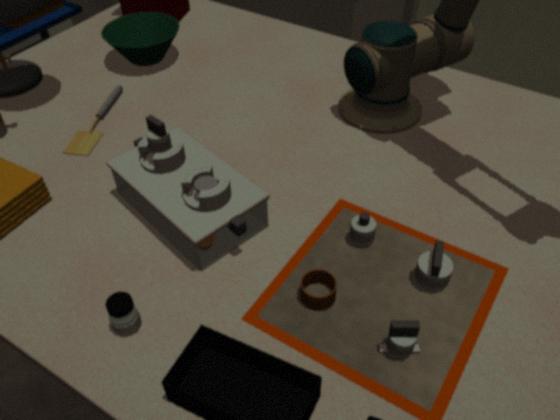

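View pics/side0.png

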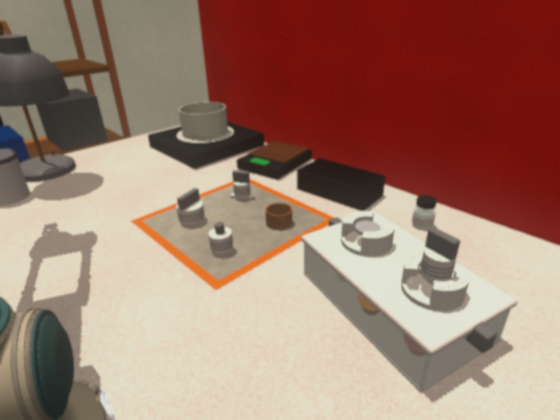

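View pics/wrist0.png

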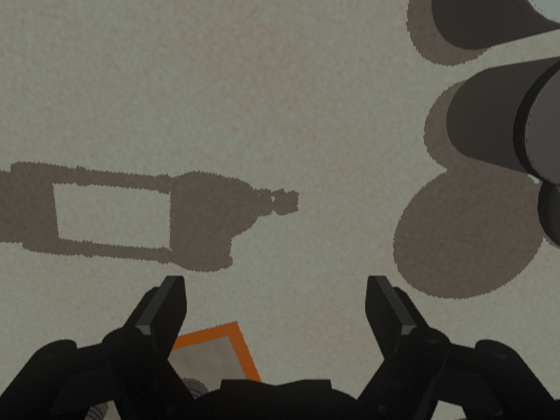

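The scene view shows the lugged cartridge at about (402,338), with lugs at (383,348) and (417,348). The wide decoy with a bar is at (435,265) and the small canister at (363,228). The box is at (188,195), with its open port at about (205,185) and the locked cartridge at (160,145). I'll enlarge these.

Run:
```python
import cv2,numpy as np
a=cv2.imread("pics/scene0.png"); b=cv2.imread("pics/side0.png")
def crop(im,x,y,w,h,s,n): cv2.imwrite(n,np.clip(cv2.resize(im[y:y+h,x:x+w],None,fx=s,fy=s,interpolation=cv2.INTER_CUBIC)*1.5,0,255).astype(np.uint8))
crop(a,360,300,80,70,8,"pics/c1.png")
crop(a,100,110,180,150,4,"pics/c2.png")
crop(b,170,160,140,110,5,"pics/c3.png")
crop(b,300,190,220,190,3.5,"pics/c4.png")
```

```text
(no output)
```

View pics/c1.png

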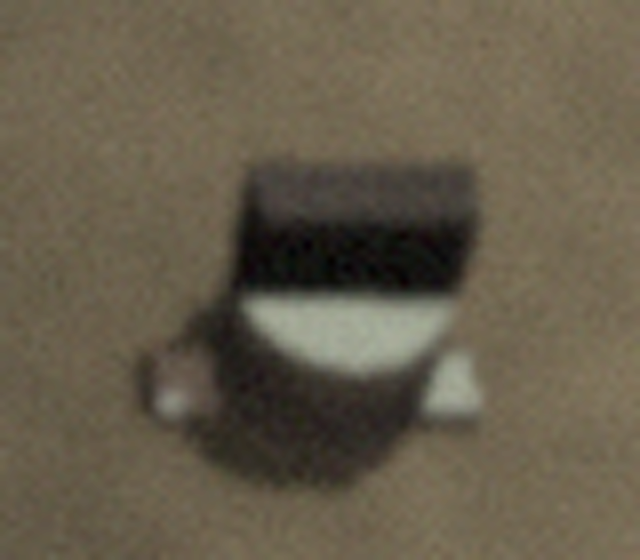

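View pics/c2.png

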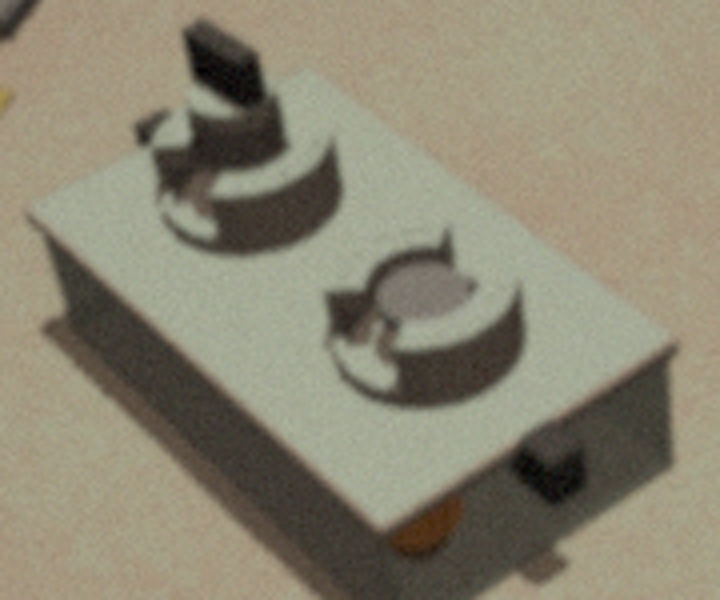

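View pics/c3.png

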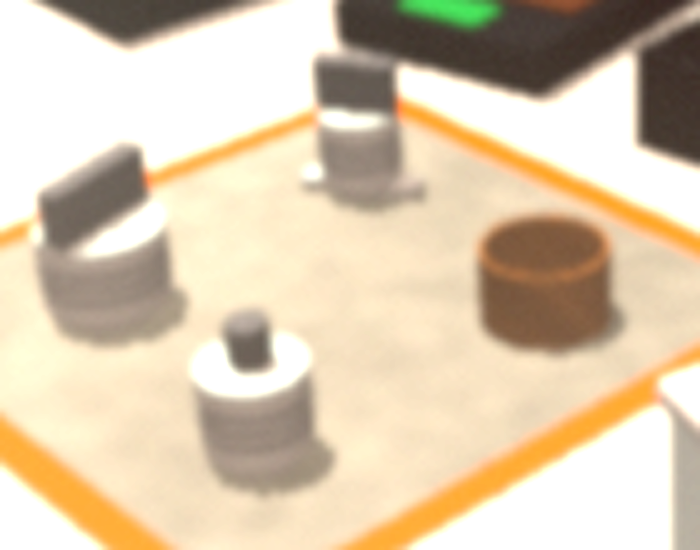

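View pics/c4.png

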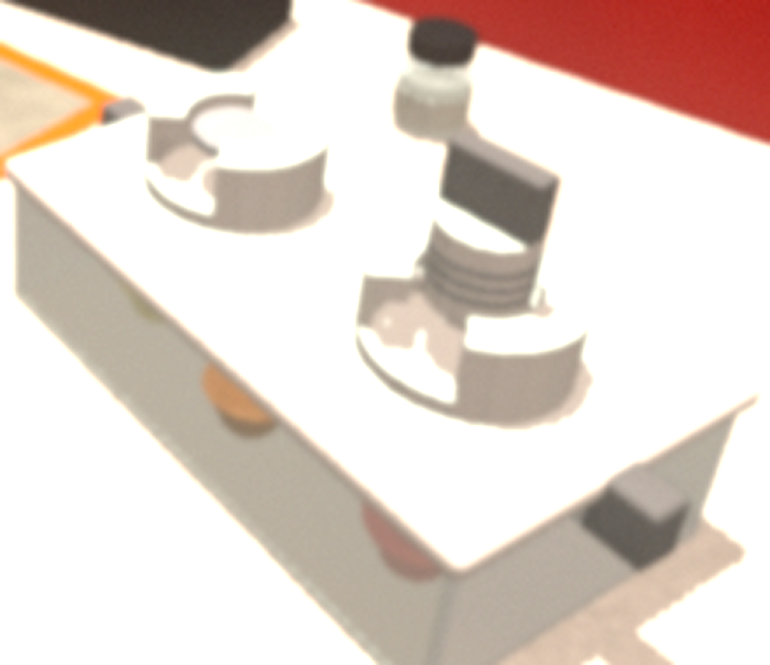

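```bash
cat > h.py <<'E'
import numpy as np
C={"scene":(np.array([[535.6197778417686,0,285.4727704758192],[0,535.6197778417686,208.94313016078698],[0,0,1]]),np.array([[-0.5405467938205165,-0.5955935979047202,0.5942031890063115,1.1086117382960579],[0.841237681846663,-0.3731261065062565,0.3912749305600019,0.43437876422718075],[-0.011328121274624762,0.7113685224821183,0.7027278981867698,0.7902924378373413],[0,0,0,1]])),
"side":(np.array([[387.29791639759196,0,285.6642243632095],[0,387.29791639759196,207.04543519907085],[0,0,1]]),np.array([[0.717174746829536,0.35120461366719175,-0.6019266581975495,0.062209325033513674],[-0.6966652613269223,0.33920922283687927,-0.6321349672361838,-0.4208972615302003],[-0.017829643021716277,0.8726926277225442,0.48794434246995755,0.4832146621762825],[0,0,0,1]]))}
def ray(K,T,p,z):
    d=np.linalg.inv(K)@[p[0],p[1],1]; d=T[:3,:3]@(d*[1,-1,-1]); o=T[:3,3]
    return o+d*(z-o[2])/d[2]
def proj(K,T,P):
    c=(np.linalg.inv(T)@np.append(P,1))[:3]*[1,-1,-1]; q=K@c; return q[:2]/q[2]
def cp(p,off,s): return [(p[0]+.5)/s-.5+off[0],(p[1]+.5)/s-.5+off[1]]
E
python3 - <<'E'
from h import *
K,T=C["scene"]
np.set_printoptions(precision=4,suppress=True)
L=[ray(K,T,cp(p,(100,110),4),.09) for p in [(30,217),(308,70),(675,347),(382,532)]]
print("lid",*L, [np.linalg.norm(L[i]-L[(i+1)%4]) for i in range(4)])
c=sum(L)/4; print("c",c)
for i,j in((1,2),(0,3),(0,1),(3,2)):
    d=L[j]-L[i]; print(np.degrees(np.arctan2(d[1],d[0])))
B=[ray(K,T,cp(p,(360,300),8),.078) for p in [(247,163),(472,163),(472,222),(245,220)]]
print("bar",*B,[np.linalg.norm(B[i]-B[(i+1)%4]) for i in range(4)]); print(sum(B)/4)
for i,j in((0,1),(3,2)):
    d=B[j]-B[i]; print(np.degrees(np.arctan2(d[1],d[0])))
# side: bar top of cartridge c3 (offset170,160 s5), lid corners c4 (300,190,3.5)
K,T=C["side"]
print("side lid", *[ray(K,T,cp(p,(300,190),3.5),.09) for p in [(10,170),(460,572),(757,400)]])
print("side bar", *[ray(K,T,cp(p,(170,160),5),.078) for p in [(316,56),(395,66)]])
E
```

```text
lid [ 0.5998 -0.3357  0.09  ] [ 0.4278 -0.2984  0.09  ] [ 0.5051 -0.0016  0.09  ] [ 0.6713 -0.0444  0.09  ] [np.float64(0.1760553900449962), np.float64(0.3067183516537239), np.float64(0.17163095217664906), np.float64(0.2999439769908942)]
c [ 0.551 -0.17   0.09 ]
75.39695962084514
76.21330084859886
167.77617322097817
165.56514410805565
bar [0.6267 0.3098 0.078 ] [0.6033 0.3468 0.078 ] [0.6158 0.352  0.078 ] [0.6387 0.3149 0.078 ] [np.float64(0.0437396051749093), np.float64(0.013559316038608797), np.float64(0.04357226122254324), np.float64(0.01309830697018996)]
[0.6211 0.3309 0.078 ]
122.29131326196615
121.71368823775683
side lid [ 0.4877 -0.0167  0.09  ] [ 0.4149 -0.305   0.09  ] [ 0.5781 -0.3479  0.09  ]
side bar [0.6009 0.3407 0.078 ] [0.6212 0.301  0.078 ]
```

Run:
```python
from h import *
np.set_printoptions(precision=4,suppress=True)
def tri(p,q):
    o=[];d=[]
    for n,x in(("scene",p),("side",q)):
        K,T=C[n]; v=T[:3,:3]@((np.linalg.inv(K)@[x[0],x[1],1])*[1,-1,-1]); o.append(T[:3,3]); d.append(v/np.linalg.norm(v))
    A=np.c_[d[0],-d[1]]; t=np.linalg.lstsq(A,o[1]-o[0],rcond=None)[0]
    a=o[0]+t[0]*d[0]; b=o[1]+t[1]*d[1]; return (a+b)/2,np.linalg.norm(a-b)
s=lambda p:cp(p,(100,110),4); e=lambda p:cp(p,(300,190),3.5)
print(tri(s((675,347)),e((10,170))),tri(s((308,70)),e((460,572))),tri(s((30,217)),e((757,400))))
s=lambda p:cp(p,(360,300),8); e=lambda p:cp(p,(170,160),5)
print(tri(s((472,222)),e((316,56))),tri(s((245,220)),e((395,66))))
for P in([0,0,0],[.1,.1,0]):
    print(proj(*C["scene"],np.array(P)))
print(proj(*C["side"],np.array([.505,-.0016,.09])))
```

```text
(array([ 0.4974, -0.0073,  0.081 ]), np.float64(0.0002586555000193867)) (array([ 0.4213, -0.3039,  0.0837]), np.float64(0.0020391295437742775)) (array([ 0.5922, -0.3463,  0.0797]), np.float64(0.001119156845685147))
(array([0.6101, 0.3519, 0.0712]), np.float64(0.0022060925683898788)) (array([0.6326, 0.3142, 0.0699]), np.float64(0.0019276715960769152))
[379.4316 108.2593]
[399.163  140.9033]
[303.0414 231.3589]
```

Call:
carry_out(plan=[0,0,0,-3,-0.5,0,1,0,0,0,-5,-0.8,0,1,0,0,0,-5,-0.8,0,1,0,0,0,-5,-0.8,0,1,0,0,0,-5,-0.8,0,1,0,0,0,-5,-0.8,0,1,0,0,0,-5,-0.8,0,1,0,0,0,-5,-0.8,0,1,0,0,0,-5,-0.8,0,1,0,0,0,-4,-0.6,0,1])

```text
clock: 1.4
position: [0.6051, 0.336, 0.2186]
ee_rot: [-0.003, 0.145, 0.989, -0.002]
contact_force: [0.5, 1.4, 0.1]
width: 0.0854
```

Call:
carry_out(plan=[0,0,0.179,0,0,0,1,0,0,0.179,0,0,0,1,0,0,0.179,0,0,0,1,0,0,0.179,0,0,0,1,0,0,0,0,0,0,1])

```text
clock: 2.02
position: [0.6085, 0.3322, 0.2141]
ee_rot: [-0.003, 0.494, 0.869, -0.005]
contact_force: [0.9, -0.1, -0.3]
width: 0.0852
```

Run:
```python
from rig import telemetry, eyes
import cv2,json
s=telemetry.get_state(); im=eyes.get_image("wrist")
print(s["position"],s["ee_rot"],s["qpos"])
cv2.imwrite("pics/w1.png",im["frame"][:,:,::-1])
json.dump(dict(p=s["position"].tolist(),q=s["ee_rot"].tolist(),K=im["mtx"].tolist(),H=im["hand_eye"].tolist()),open("w1.json","w"))
```

```text
[0.60847754 0.33220595 0.21412839] [-0.00334956  0.49409986  0.86938262 -0.00528813] [ 4.00064660e-01  4.68409833e-01  1.22847079e+00 -1.12368283e-03
  1.45718172e+00 -1.36976703e-01]
```

View pics/w1.png

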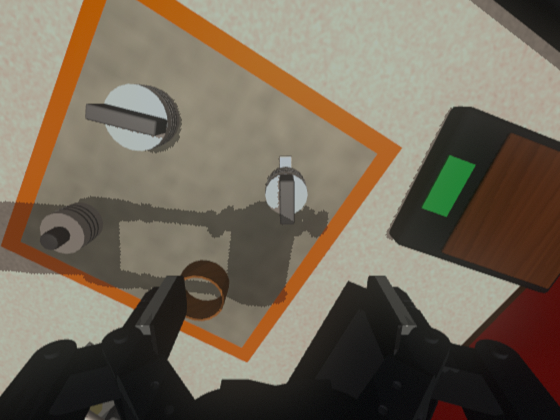

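The wrist view shows the cartridge bar at about cols 280–295, rows 172–223, and its far lug at (286,160). The ring is at (207,290) and the wide decoy at (135,115).

Run:
```python
import cv2,numpy as np
a=cv2.imread("pics/w1.png")[140:240,240:340]
cv2.imwrite("pics/w1c.png",np.clip(cv2.resize(a,None,fx=6,fy=6,interpolation=cv2.INTER_CUBIC)*1.2,0,255).astype(np.uint8))
```

```text
(no output)
```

View pics/w1c.png

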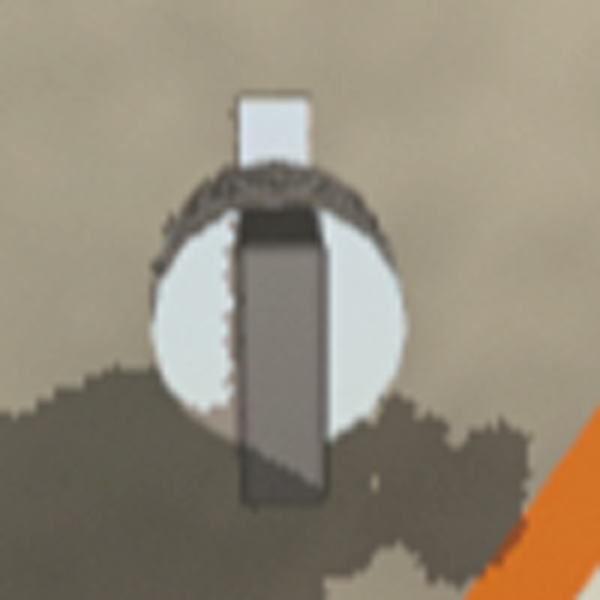

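```bash
cat >> h.py <<'E'
from scipy.spatial.transform import Rotation as Rn
import json
def wcam(f):
    j=json.load(open(f)); M=np.eye(4); M[:3,3]=j["p"]; q=j["q"]; M[:3,:3]=Rn.from_quat([q[1],q[2],q[3],q[0]]).as_matrix()
    return np.array(j["K"]),M@np.array(j["H"]),M
E
python3 - <<'E'
from h import *
np.set_printoptions(precision=4,suppress=True)
K,T,M=wcam("w1.json")
B=[ray(K,T,cp(p,(240,140),6),.078) for p in [(240,245),(325,247),(325,500),(240,503)]]
print(*B,[np.linalg.norm(B[i]-B[(i+1)%4]) for i in range(4)]); c=sum(B)/4; print("bar c",c)
d=B[1]+B[0]-B[2]-B[3]; print("yaw",np.degrees(np.arctan2(d[1],d[0])))
l=ray(K,T,cp((152,325),(240,140),6),.048);r=ray(K,T,cp((407,325),(240,140),6),.048); print("disc",(l+r)/2,np.linalg.norm(l-r))
lug=[ray(K,T,cp(p,(240,140),6),.008) for p in [(238,95),(309,97)]]; print("lug",sum(lug)/2, np.linalg.norm(sum(lug)/2-[c[0],c[1],.008]),np.linalg.norm(lug[0]-lug[1]))
print(M)
print("delta tool",M[:3,:3].T@(c-M[:3,3]))
# fingers projection
for z in (0.006,.025): print(proj(K,T,(M@[0,0,z,1])[:3]))
for n in("scene","side"): print(n,proj(*C[n],c))
E
```

```text
[0.6003 0.3486 0.078 ] [0.6116 0.355  0.078 ] [0.6335 0.3198 0.078 ] [0.6221 0.3124 0.078 ] [np.float64(0.012984959522769467), np.float64(0.041409992865830705), np.float64(0.013597293505263537), np.float64(0.04225595874124887)]
bar c [0.6169 0.3339 0.078 ]
yaw 121.41566738000033
disc [0.617  0.3339 0.048 ] 0.04365426188806828
lug [0.5998 0.3616 0.008 ] 0.03255225058820122 0.013171558184479475
[[-0.5117  0.8591 -0.011   0.6085]
 [ 0.8592  0.5117 -0.0059  0.3322]
 [ 0.0006 -0.0125 -0.9999  0.2141]
 [ 0.      0.      0.      1.    ]]
delta tool [-0.0029  0.0098  0.136 ]
[276.8169 268.5942]
[276.6794 252.9658]
scene [407.3888 322.4713]
side [239.2645 169.7175]
```

```bash
cat > go.py <<'E'
import sys
from h import *
from rig import telemetry
def rem(x,y,z,yaw):
    s=telemetry.get_state(); q=s["ee_rot"]; R=Rn.from_quat([q[1],q[2],q[3],q[0]])
    a=np.radians(yaw); c,sn=np.cos(a),np.sin(a)
    D=np.array([[c,sn,0],[sn,-c,0],[0,0,-1.]])
    w=(R.inv()*Rn.from_matrix(D)).as_rotvec(); d=R.inv().apply(np.array([x,y,z])-s["position"])
    X=R.as_matrix()
    print("t",round(float(s["clock"]),2),"pos",s["position"].round(4),"yaw",round(float(np.degrees(np.arctan2(X[1,0],X[0,0]))),2),"zax",X[:,2].round(4),"F",s["contact_force"].round(2),"M",s["moment"].round(3),"w",round(float(s["width"]),4))
    print("rot",w.round(4),"shift cm",(d*100).round(2),"q6",s["qpos"].round(3))
if __name__=="__main__": rem(*map(float,sys.argv[1:5]))
E
python3 go.py 0.617 0.334 0.076 121.4
```

```text
t 2.08 pos [0.6084 0.3322 0.2141] yaw 120.82 zax [-0.0111 -0.0059 -0.9999] F [ 0.53  0.28 -0.33] M [ 0.017 -0.007 -0.022] w 0.0856
rot [-0.0126 -0.0007 -0.0101] shift cm [-0.29  1.   13.8 ] q6 [ 4.000e-01  4.680e-01  1.229e+00 -1.000e-03  1.457e+00 -1.380e-01]
```

Call:
carry_out(plan=[-0.013,-0.001,-0.01,-0.3,0.8,0,1,0,0,0,0,0,2,1,0,0,0,0,0,3,1,0,0,0,0,0,3,1,0,0,0,0,0,2,1,0,0,0,0,0,0,1])

```text
clock: 2.82
position: [0.6207, 0.3347, 0.112]
ee_rot: [0.002, 0.484, 0.875, 0.003]
contact_force: [-0.5, -0.4, -0.4]
width: 0.0851
```

```bash
python3 go.py 0.617 0.334 0.076 121.4
python3 - <<'E'
from rig import telemetry, eyes
import cv2,json
s=telemetry.get_state(); im=eyes.get_image("wrist")
cv2.imwrite("pics/w2.png",im["frame"][:,:,::-1])
json.dump(dict(p=s["position"].tolist(),q=s["ee_rot"].tolist(),K=im["mtx"].tolist(),H=im["hand_eye"].tolist()),open("w2.json","w"))
E
```

```text
t 2.83 pos [0.6207 0.3347 0.112 ] yaw 122.15 zax [ 0.0069  0.0023 -1.    ] F [-0.46 -0.42 -0.35] M [-0.023 -0.006  0.019] w 0.0851
rot [0.0071 0.0017 0.013 ] shift cm [ 0.14 -0.37  3.59] q6 [ 3.96e-01  5.35e-01  1.37e+00 -1.00e-03  1.23e+00 -1.65e-01]
```

View pics/w2.png

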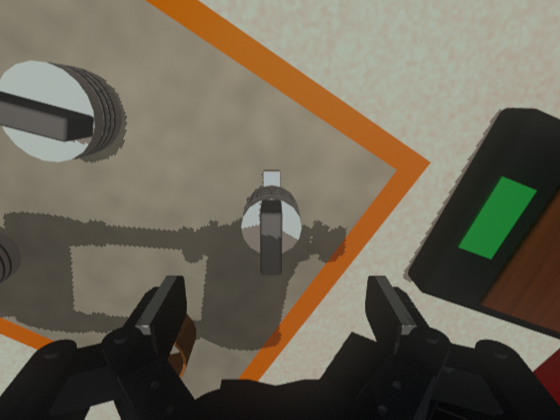

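The bar is at col 270 and the fingers are centred at col 275, which matches the computed −3.7 mm. I'll correct that and descend.

Call:
carry_out(plan=[0.007,0.002,0.013,0.1,-0.3,0.5,1,0,0,0,0,0,1.5,1,0,0,0,0,0,1.2,1,0,0,0,0,0,0,1])

```text
clock: 3.38
position: [0.62, 0.3349, 0.0819]
ee_rot: [0.002, 0.489, 0.872, 0.003]
contact_force: [-0.4, -0.2, 0.7]
width: 0.0853
```

```bash
python3 go.py 0.617 0.334 0.076 121.4
```

```text
t 3.38 pos [0.62   0.3349 0.0819] yaw 121.41 zax [ 0.0062  0.003  -1.    ] F [-0.38 -0.23  0.68] M [ 0.057 -0.071  0.017] w 0.0853
rot [0.0068 0.0006 0.0001] shift cm [ 0.07 -0.31  0.59] q6 [ 0.396  0.557  1.408  0.     1.169 -0.152]
```

Call:
carry_out(plan=[0.008,0.001,0,0.1,-0.4,0.5,1])

```text
clock: 3.5
position: [0.6165, 0.3339, 0.0771]
ee_rot: [-0.0, 0.489, 0.872, -0.0]
contact_force: [0.1, -0.1, -0.2]
width: 0.0854
```

```bash
python3 go.py 0.617 0.334 0.076 121.4
python3 - <<'E'
from rig import telemetry, eyes
import cv2,json
s=telemetry.get_state(); im=eyes.get_image("wrist")
cv2.imwrite("pics/w3.png",im["frame"][:,:,::-1])
json.dump(dict(p=s["position"].tolist(),q=s["ee_rot"].tolist(),K=im["mtx"].tolist(),H=im["hand_eye"].tolist()),open("w3.json","w"))
E
python3 go.py 0.617 0.334 0.076 121.4
```

```text
t 3.5 pos [0.6165 0.3339 0.0771] yaw 121.41 zax [-2.e-04  1.e-04 -1.e+00] F [ 0.07 -0.08 -0.22] M [ 0.005  0.004 -0.024] w 0.0854
rot [-0.0002 -0.0002  0.0001] shift cm [-0.02  0.05  0.11] q6 [ 0.397  0.56   1.416  0.     1.166 -0.151]
t 3.55 pos [0.6151 0.3335 0.0759] yaw 121.41 zax [-0.0034 -0.0011 -1.    ] F [ 0.1  -0.52 -0.26] M [ 0.005 -0.018  0.004] w 0.0852
rot [-0.0035 -0.0008  0.0002] shift cm [-0.05  0.19 -0.01] q6 [ 0.397  0.561  1.418  0.     1.166 -0.151]
```

View pics/w3.png

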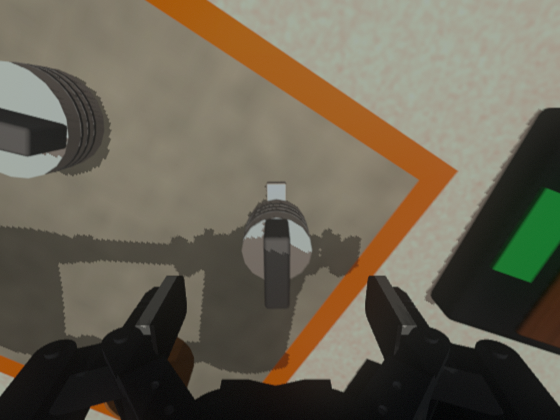

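The bar at col 277 is centred between the fingers (183 and 367). I'll close the gripper.

Call:
carry_out(plan=[0,0,0,0,0,0,-1,0,0,0,0,0,0,-1,0,0,0,0,0,0,-1,0,0,0,0,0,0,-1,0,0,0,0,0,0,-1,0,0,0,0,0,0,-1], force=70)

```text
clock: 4.3
position: [0.6155, 0.3337, 0.0767]
ee_rot: [-0.001, 0.489, 0.872, -0.001]
contact_force: [0.6, 0.5, -0.3]
width: -0.0003
```

```bash
python3 go.py 0.617 0.334 0.076 121.4
python3 - <<'E'
from rig import telemetry, eyes
import cv2,json
im=eyes.get_image("wrist")
cv2.imwrite("pics/w4.png",im["frame"][:,:,::-1])
E
```

```text
t 4.3 pos [0.6155 0.3337 0.0767] yaw 121.42 zax [-2.e-03 -6.e-04 -1.e+00] F [ 0.65  0.46 -0.3 ] M [-0.037  0.013 -0.01 ] w -0.0003
rot [-0.002  -0.0005  0.0003] shift cm [-0.05  0.14  0.07] q6 [ 0.397  0.56   1.417  0.     1.167 -0.151]
```

View pics/w4.png

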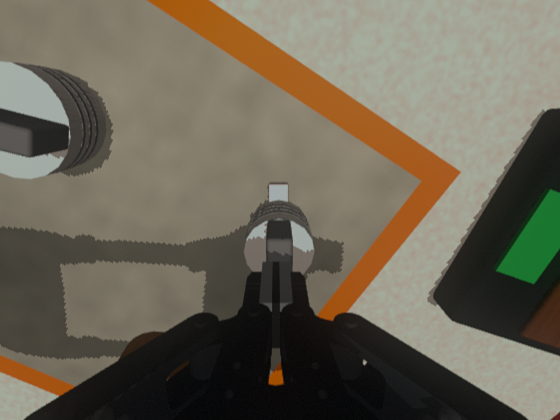

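Run:
```python
import cv2,numpy as np
a=cv2.imread("pics/w4.png")[170:390,200:350]
cv2.imwrite("pics/w4c.png",np.clip(cv2.resize(a,None,fx=3.5,fy=3.5,interpolation=cv2.INTER_CUBIC).astype(float)**0.6*12,0,255).astype(np.uint8)[:600])
from rig import eyes
for n in("side","scene"):
    f=eyes.get_image(n)["frame"][:,:,::-1]; cv2.imwrite(f"pics/{n}4.png",f)
    c=f[110:240,180:300] if n=="side" else f[250:380,330:480]
    cv2.imwrite(f"pics/{n}4c.png",np.clip(cv2.resize(c,None,fx=4.5,fy=4.5,interpolation=cv2.INTER_CUBIC).astype(float)**0.7*6,0,255).astype(np.uint8))
```

```text
(no output)
```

View pics/w4c.png

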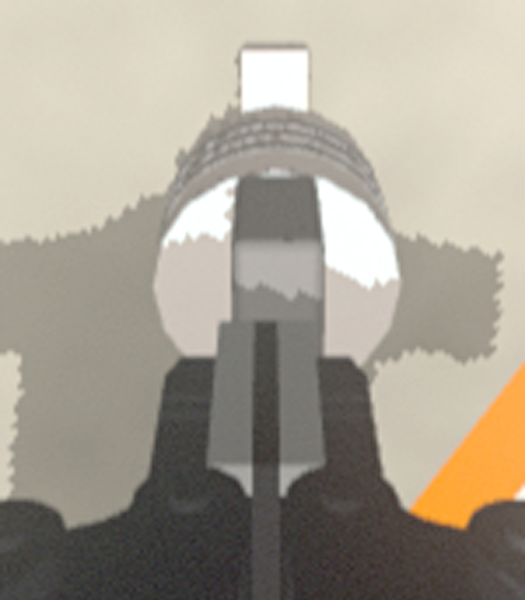

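View pics/side4c.png

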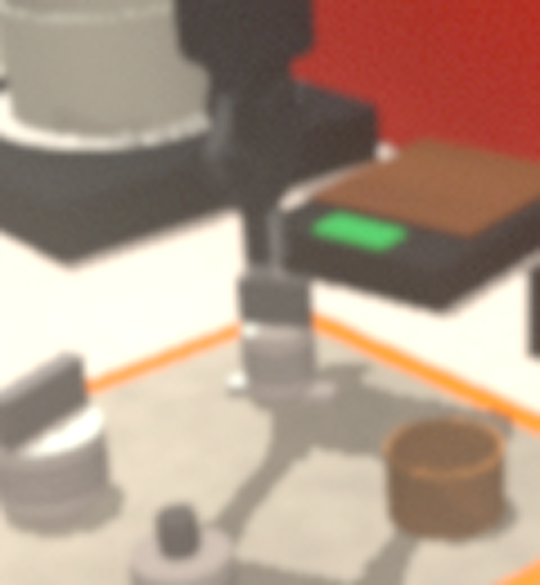

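View pics/scene4c.png

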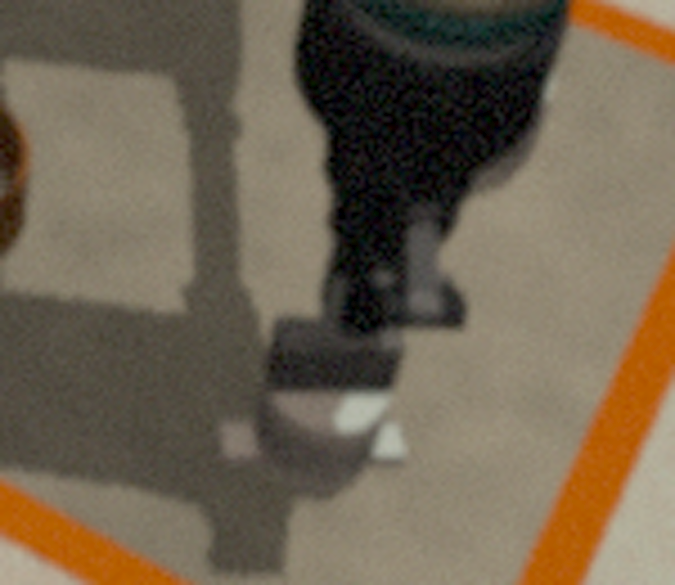

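The gripper closed above the bar: width is 0 and the tips sit at the bar top in the side view. The finger parallax in the wrist image also says the tips end about 7 mm behind the reported TCP, not 25 mm ahead of it. I'll settle it by gently touching the bar top with the shut fingers.

Call:
carry_out(plan=[0.002,0,0,0,0.1,0.3,-1,0,0,0,0,0,0.1,-1])

```text
clock: 4.7
position: [0.6164, 0.3342, 0.0724]
ee_rot: [-0.001, 0.489, 0.872, -0.002]
contact_force: [0.0, -0.4, -0.7]
width: 0.0
```

Call:
carry_out(plan=[0,0,0,0,0,0.2,-1])

```text
clock: 4.82
position: [0.6168, 0.3344, 0.0709]
ee_rot: [-0.001, 0.489, 0.872, -0.001]
contact_force: [-0.3, 0.8, 7.9]
width: 0.0
```

```bash
python3 go.py 0.617 0.334 0.076 121.4
```

```text
t 4.83 pos [0.6168 0.3344 0.0709] yaw 121.42 zax [-0.0029 -0.0013 -1.    ] F [-0.3   0.83  7.91] M [-0.028  0.125  0.027] w 0.0
rot [-0.0032 -0.0004  0.0003] shift cm [-0.05 -0.01 -0.51] q6 [ 0.398  0.567  1.419 -0.     1.159 -0.151]
```

The shut tips touch the bar top (0.078) at a reported z of about 0.071, so shut tips = reported z + 7 mm. The wrist camera gave the same figure, and the stated +25 mm overhang is wrong. For tips just above the cylinder top (48 mm) I need a reported z of about 0.043.

Call:
carry_out(plan=[0,0,0,0,0,-1.5,-1,0,0,0,0,0,0,0.3,0,0,0,0,0,0,0.3,0,0,0,0,0,0,0.3,0,0,0,0,0,0,0.3])

```text
clock: 5.45
position: [0.6167, 0.3344, 0.0867]
ee_rot: [-0.001, 0.489, 0.872, -0.001]
contact_force: [0.1, -0.7, -0.1]
width: 0.0556
```

```bash
python3 go.py 0.617 0.334 0.043 121.4
```

```text
t 5.45 pos [0.6167 0.3344 0.0867] yaw 121.42 zax [-0.003  -0.0013 -1.    ] F [ 0.08 -0.69 -0.08] M [ 0.044 -0.002  0.01 ] w 0.0556
rot [-0.0033 -0.0004  0.0003] shift cm [-0.05  0.02  4.37] q6 [ 0.398  0.554  1.4   -0.     1.19  -0.151]
```

Call:
carry_out(plan=[-0.003,0,0,0,0,1.2,0.3,0,0,0,0,0,1.2,0.3,0,0,0,0,0,1,0.3,0,0,0,0,0,0.5,0.3,0,0,0,0,0,0,0.3])

```text
clock: 6.08
position: [0.6155, 0.3338, 0.0429]
ee_rot: [-0.001, 0.489, 0.872, -0.001]
contact_force: [-0.3, 0.6, -0.2]
width: 0.0555
```

```bash
python3 go.py 0.617 0.334 0.043 121.4
python3 - <<'E'
from rig import eyes
import cv2
cv2.imwrite("pics/w5.png",eyes.get_image("wrist")["frame"][:,:,::-1])
E
```

```text
t 6.08 pos [0.6155 0.3338 0.0429] yaw 121.41 zax [-0.0037 -0.0011 -1.    ] F [-0.26  0.55 -0.18] M [-0.023 -0.006  0.007] w 0.0555
rot [-0.0037 -0.001   0.0002] shift cm [-0.06  0.14 -0.01] q6 [ 0.397  0.59   1.452  0.     1.103 -0.151]
```

View pics/w5.png

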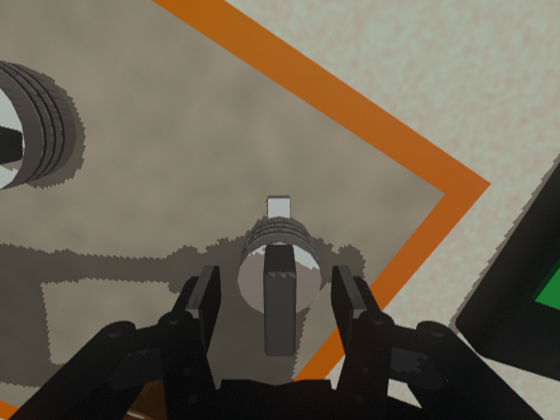

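The bar (cols 265–297) now stands between the fingertips (cols 217 and 332). I'll close.

Call:
carry_out(plan=[-0.003,0,0,0,0.1,0,-1,0,0,0,0,0,0,-1,0,0,0,0,0,0,-1,0,0,0,0,0,0,-1], force=60)

```text
clock: 6.62
position: [0.6173, 0.3348, 0.0446]
ee_rot: [0.0, 0.489, 0.872, 0.001]
contact_force: [-0.5, -0.1, -1.5]
width: 0.013
```

```bash
python3 go.py 0.617 0.334 0.043 121.4
```

```text
t 6.62 pos [0.6173 0.3348 0.0446] yaw 121.42 zax [ 0.0018  0.0018 -1.    ] F [-0.52 -0.07 -1.52] M [0.003 0.023 0.026] w 0.013
rot [ 0.0025 -0.0006  0.0003] shift cm [-0.05 -0.07  0.16] q6 [ 3.970e-01  5.890e-01  1.451e+00  1.000e-03  1.099e+00 -1.510e-01]
```

Call:
carry_out(plan=[0.002,0,0,0,0,-1,-1,0,0,0,0,0,-3,-1,0,0,0,0,0,-4,-1,0,0,0,0,0,-4,-1,0,0,0,0,0,-4,-1,0,0,0,0,0,-1.5,-1,0,0,0,0,0,0,-1])

```text
clock: 7.5
position: [0.6166, 0.3344, 0.2257]
ee_rot: [-0.001, 0.489, 0.872, -0.001]
contact_force: [0.2, -0.1, -1.6]
width: 0.0132
```

```bash
python3 go.py 0.569 -0.097 0.21 165.8
python3 - <<'E'
from rig import eyes
import cv2
cv2.imwrite("pics/w6.png",eyes.get_image("wrist")["frame"][:,:,::-1])
E
```

```text
t 7.5 pos [0.6166 0.3344 0.2257] yaw 121.41 zax [-2.3e-03 -3.0e-04 -1.0e+00] F [ 0.24 -0.11 -1.57] M [-0.017  0.005  0.003] w 0.0132
rot [-0.0016 -0.0017 -0.7747] shift cm [-34.34 -26.54   1.59] q6 [ 3.970e-01  4.700e-01  1.197e+00  1.000e-03  1.476e+00 -1.510e-01]
```

View pics/w6.png

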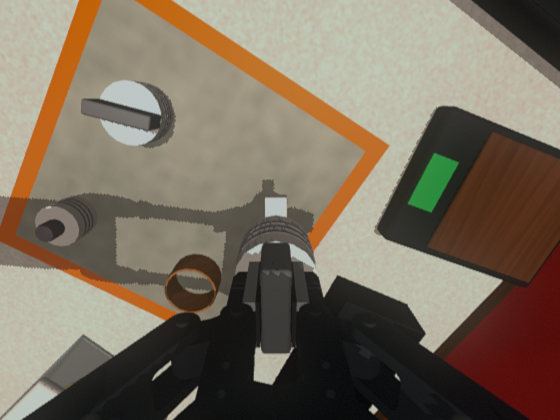

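Lifted: the cartridge hangs straight and the wrist force shows about 1.2 N. I'm moving to a viewpoint that puts the camera over the port.

Call:
carry_out(plan=[0,0,0,-2.7,-1.4,0,-1,0,0,0,-4.5,-2.3,0,-1,0,0,0,-4.5,-2.3,0,-1,0,0,0,-4.5,-2.3,0,-1,0,0,0,-4.5,-2.3,0,-1,0,0,0,-4.5,-2.3,0,-1,0,0,0,-4.5,-2.3,0,-1,0,0,0,-4.5,-2.3,0,-1,0,0,0,-4,-2,0,-1,0,0,0,-2.2,-1.1,0,-1])

```text
clock: 8.8
position: [0.6416, -0.1291, 0.1985]
ee_rot: [-0.02, 0.487, 0.873, -0.011]
contact_force: [0.3, 1.5, -1.5]
width: 0.0128
```

Call:
carry_out(plan=[0,0,-0.155,0,0,0,-1,0,0,-0.155,0,0,0,-1,0,0,-0.155,0,0,0,-1,0,0,-0.155,0,0,0,-1,0,0,-0.155,0,0,0,-1,0,0,0,0,0,0,-1,0,0,0,0,0,0,-1])

```text
clock: 9.68
position: [0.6334, -0.1308, 0.1804]
ee_rot: [-0.038, 0.113, 0.993, 0.0]
contact_force: [-0.2, 0.9, -1.3]
width: 0.0129
```

```bash
python3 go.py 0.652 -0.122 0.226 165.8
python3 - <<'E'
from rig import telemetry, eyes
import cv2,json
s=telemetry.get_state(); im=eyes.get_image("wrist")
cv2.imwrite("pics/w7.png",im["frame"][:,:,::-1])
json.dump(dict(p=s["position"].tolist(),q=s["ee_rot"].tolist(),K=im["mtx"].tolist(),H=im["hand_eye"].tolist()),open("w7.json","w"))
E
```

```text
t 9.68 pos [ 0.6334 -0.1308  0.1804] yaw 167.03 zax [-0.0747  0.0087 -0.9972] F [-0.16  0.86 -1.29] M [-0.039 -0.039  0.026] w 0.0129
rot [-0.0091 -0.0747  0.0218] shift cm [-1.27  1.24 -4.67] q6 [-0.303  0.45   1.345 -0.014  1.42  -1.645]
```

View pics/w7.png

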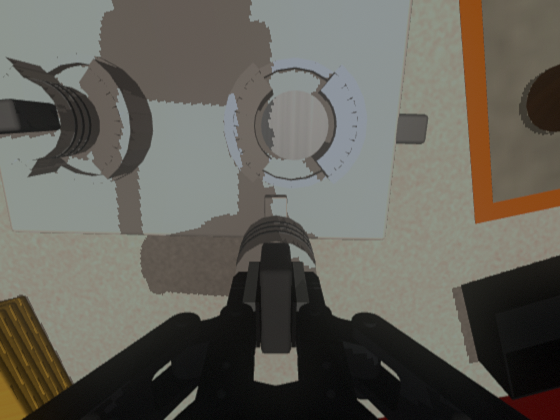

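Drift along the way left the tool 46 mm low and tilted 4°. I'm correcting that before measuring.

Call:
carry_out(plan=[-0.009,-0.075,0.022,0,0,-3,-1,0,0,0,0,0.8,-1.5,-1,0,0,0,0,0,0,-1,0,0,0,0,0,0,-1])

```text
clock: 10.22
position: [0.6375, -0.1223, 0.2241]
ee_rot: [-0.002, 0.125, 0.992, 0.0]
contact_force: [0.4, -0.2, -1.8]
width: 0.0128
```

```bash
python3 go.py 0.652 -0.122 0.226 165.8
python3 - <<'E'
from rig import telemetry, eyes
import cv2,json
s=telemetry.get_state(); im=eyes.get_image("wrist")
cv2.imwrite("pics/w8.png",im["frame"][:,:,::-1])
json.dump(dict(p=s["position"].tolist(),q=s["ee_rot"].tolist(),K=im["mtx"].tolist(),H=im["hand_eye"].tolist()),open("w8.json","w"))
E
python3 go.py 0.652 -0.122 0.226 165.8
```

```text
t 10.22 pos [ 0.6375 -0.1223  0.2241] yaw 165.63 zax [-0.003   0.0012 -1.    ] F [ 0.36 -0.22 -1.84] M [-0.022  0.039  0.009] w 0.0128
rot [ 0.0004 -0.0032 -0.0029] shift cm [-1.4   0.39 -0.2 ] q6 [-0.297  0.39   1.333  0.     1.422 -1.617]
t 10.28 pos [ 0.6375 -0.1223  0.2239] yaw 165.63 zax [-0.0031  0.0014 -1.    ] F [-0.29  0.55 -1.92] M [-0.024  0.017 -0.015] w 0.013
rot [ 0.0006 -0.0033 -0.0029] shift cm [-1.4   0.38 -0.21] q6 [-0.297  0.39   1.333  0.     1.422 -1.617]
```

View pics/w8.png

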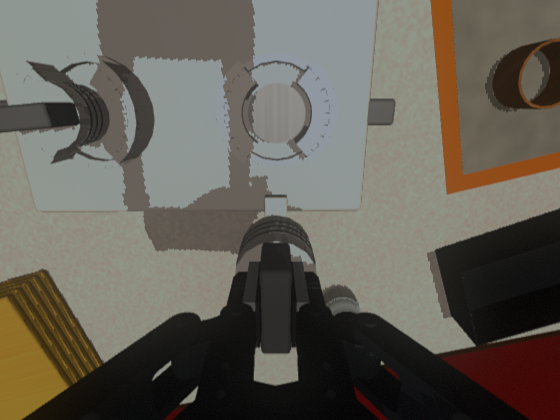

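Run:
```python
import cv2,numpy as np
a=cv2.imread("pics/w8.png")
cv2.imwrite("pics/w8c.png",np.clip(cv2.resize(a[40:180,210:350],None,fx=4.2,fy=4.2,interpolation=cv2.INTER_CUBIC)*1.3,0,255).astype(np.uint8))
```

```text
(no output)
```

View pics/w8c.png

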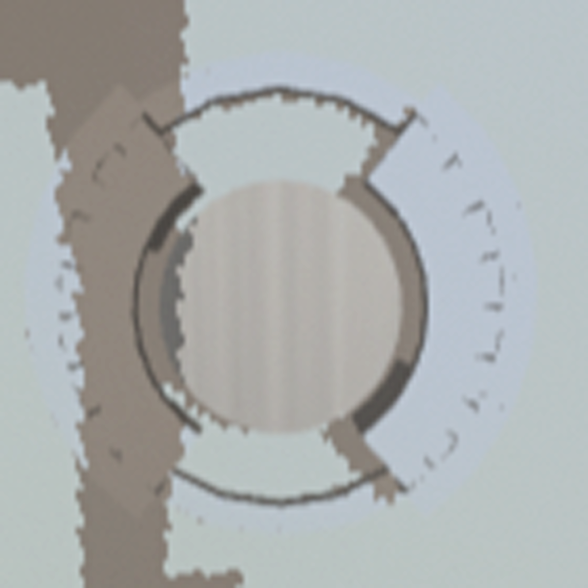

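The port is centred at about (281,307) in this crop, which is full-image (276.5,112.8). Its slots open up and down in the image, already in line with the held lugs. Casting rays:

Run:
```python
from h import *
np.set_printoptions(precision=4,suppress=True)
K,T,M=wcam("w8.json")
g=lambda p,z:ray(K,T,cp(p,(210,40),4.2),z)
l,r=g((133,306),.128),g((428,306),.128); print("bore",(l+r)/2,np.linalg.norm(l-r))
P=[g(p,.128) for p in[(200,187),(365,180),(358,432),(198,430)]]
c=sum(P)/4; print("slot corners",*P,"c",c,"rad",[np.linalg.norm(p-c) for p in P])
d=P[0]+P[1]-P[2]-P[3]; print("slot yaw",np.degrees(np.arctan2(d[1],d[0])))
t,b=g((282,180),.122),g((282,433),.122);print("plate",(t+b)/2,np.linalg.norm(t-b)); 
rr=g((403,306),.122); print("plate R",np.linalg.norm(rr-(t+b)/2))
# lid edge bottom: (37,210)-(358,210) at z .09
a,bb=ray(K,T,(38,210),.09),ray(K,T,(358,209),.09); e=bb-a;print("lid edge",a,bb,np.linalg.norm(e),np.degrees(np.arctan2(e[1],e[0])))
top=ray(K,T,(378,0),.09); f=top-bb; print("lid short dir",np.degrees(np.arctan2(f[1],f[0])))
for n in("scene","side"): print(n,proj(*C[n],np.r_[c[:2],.122]))
```

```text
bore [ 0.5611 -0.1013  0.128 ] 0.0516402821182766
slot corners [ 0.5389 -0.1098  0.128 ] [ 0.5448 -0.0823  0.128 ] [ 0.5856 -0.0932  0.128 ] [ 0.5781 -0.121   0.128 ] c [ 0.5619 -0.1016  0.128 ] rad [np.float64(0.024354066339174512), np.float64(0.02568319666062577), np.float64(0.025175474580306025), np.float64(0.025305306801650582)]
slot yaw 164.5918845825845
plate [ 0.562  -0.1013  0.122 ] 0.043362662698715554
plate R 0.02171278152071728
lid edge [ 0.5912 -0.34    0.09  ] [ 0.665  -0.0487  0.09  ] 0.30047220339818836 75.79624062314252
lid short dir 165.2688794895112
scene [206.6683 182.1563]
side [366.8568 224.9797]
```

```bash
python3 go.py 0.5617 -0.1014 0.21 165.3
```

```text
t 10.28 pos [ 0.6375 -0.1223  0.2239] yaw 165.63 zax [-0.0031  0.0014 -1.    ] F [-0.29  0.55 -1.92] M [-0.024  0.017 -0.015] w 0.013
rot [ 0.0006 -0.0033  0.0058] shift cm [7.86 0.14 1.42] q6 [-0.297  0.39   1.333  0.     1.422 -1.617]
```

Call:
carry_out(plan=[0,-0.003,0.006,2,0.1,0,-1,0,0,0,3,0,0,-1,0,0,0,2,0,0,-1,0,0,0,0.8,0,0.5,-1,0,0,0,0,0,0,-1,0,0,0,0,0,0,-1])

```text
clock: 11.02
position: [0.5609, -0.1015, 0.2133]
ee_rot: [-0.004, 0.128, 0.992, 0.001]
contact_force: [0.4, 0.3, -1.7]
width: 0.0129
```

```bash
python3 go.py 0.5617 -0.1014 0.19 165.3
```

```text
t 11.03 pos [ 0.5609 -0.1015  0.2133] yaw 165.25 zax [-0.0077  0.0024 -1.    ] F [ 0.37  0.26 -1.71] M [-0.036 -0.048  0.006] w 0.0129
rot [ 0.0004 -0.008  -0.0009] shift cm [-0.09  0.02  2.33] q6 [-0.301  0.279  1.528  0.     1.343 -1.614]
```

Call:
carry_out(plan=[0,-0.008,0,0,0,1.2,-1,0,0,0,0,0,1.2,-1,0,0,0,0,0,0.8,-1,0,0,0,0,0,0,-1])

```text
clock: 11.52
position: [0.5635, -0.1024, 0.1794]
ee_rot: [0.001, 0.129, 0.992, 0.0]
contact_force: [0.5, 0.2, -0.6]
width: 0.0133
```

```bash
python3 go.py 0.5617 -0.1014 0.144 165.3
python3 - <<'E'
from rig import eyes
import cv2,numpy as np
for n,(x,y) in dict(side=(290,130),scene=(130,100)).items():
    f=eyes.get_image(n)["frame"][:,:,::-1]; cv2.imwrite(f"pics/{n}9.png",f)
    cv2.imwrite(f"pics/{n}9c.png",np.clip(cv2.resize(f[y:y+140,x:x+150],None,fx=4.2,fy=4.2,interpolation=cv2.INTER_CUBIC).astype(float)**0.8*(2.6 if n=="side" else 3.5),0,255).astype(np.uint8))
E
```

```text
t 11.53 pos [ 0.5635 -0.1024  0.1794] yaw 165.23 zax [ 0.0013 -0.     -1.    ] F [ 0.48  0.15 -0.61] M [-0.01   0.017  0.021] w 0.0133
rot [ 0.0003  0.0012 -0.0012] shift cm [0.2  0.05 3.54] q6 [-0.301  0.3    1.584  0.     1.256 -1.615]
```

View pics/side9c.png

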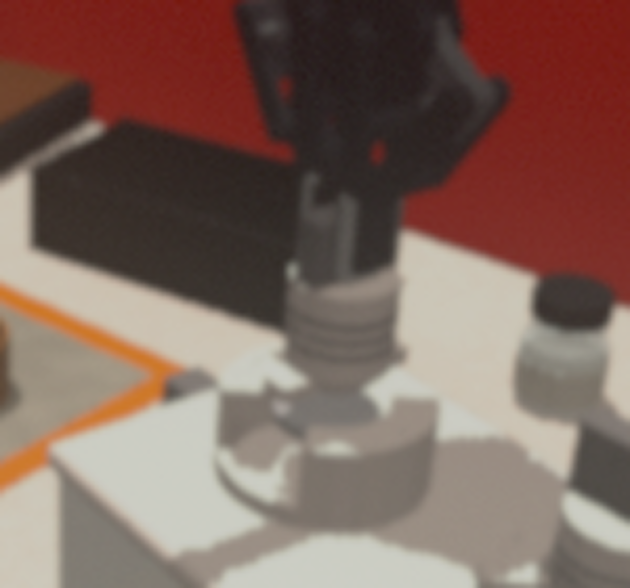

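View pics/scene9c.png

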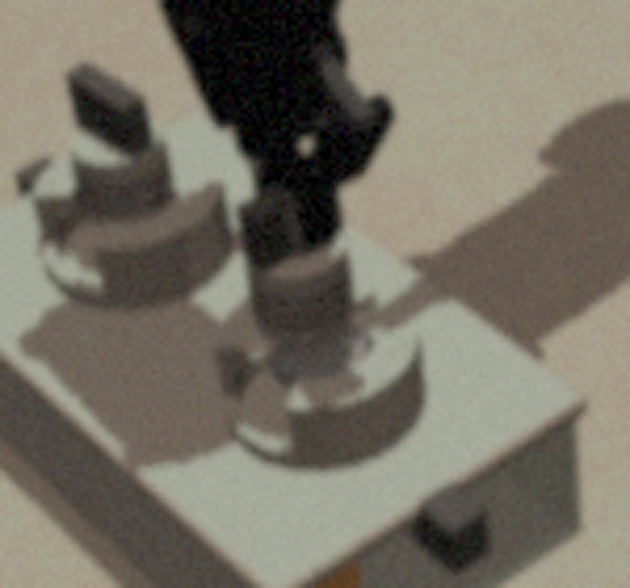

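Run:
```python
from h import *
for p in((.5617,-.1014),(.5635,-.1024)):
    for z in(.128,.155,.165): print(p,z,proj(*C["side"],np.r_[p,z]).round(1),proj(*C["scene"],np.r_[p,z]).round(1))
```

```text
(0.5617, -0.1014) 0.128 [367.  222.1] [206.4 179.7]
(0.5617, -0.1014) 0.155 [368.3 208.6] [204.7 168.7]
(0.5617, -0.1014) 0.165 [368.9 203.5] [204.1 164.5]
(0.5635, -0.1024) 0.128 [368.1 221.9] [205.4 180.1]
(0.5635, -0.1024) 0.155 [369.5 208.4] [203.7 169. ]
(0.5635, -0.1024) 0.165 [370.  203.3] [203.  164.8]
```

Run:
```python
from rig import telemetry,eyes
import cv2,numpy as np,json
s=telemetry.get_state(); im=eyes.get_image("wrist")
f=im["frame"][:,:,::-1]; cv2.imwrite("pics/w10.png",f)
json.dump(dict(p=s["position"].tolist(),q=s["ee_rot"].tolist(),K=im["mtx"].tolist(),H=im["hand_eye"].tolist()),open("w10.json","w"))
cv2.imwrite("pics/w10c.png",np.clip(cv2.resize(f[140:320,185:375],None,fx=3.3,fy=3.3,interpolation=cv2.INTER_CUBIC).astype(float)**0.8*3,0,255).astype(np.uint8))
```

```text
(no output)
```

View pics/w10c.png

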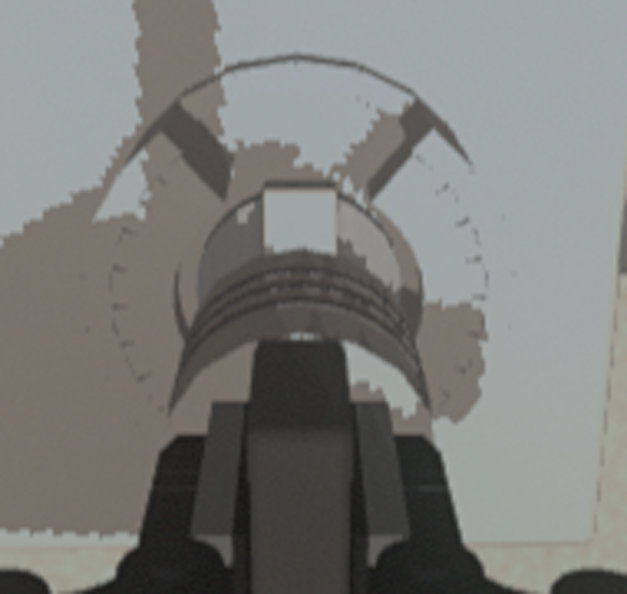

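Run:
```python
from h import *
np.set_printoptions(precision=4,suppress=True)
K,T,M=wcam("w10.json")
g=lambda p,z:(np.linalg.inv(M)@np.r_[ray(K,T,cp(p,(185,140),3.3),z),1])[:3]
print(M[:3,3])
print("lug tip",[g(p,.1428) for p in((265,188),(337,187))])
print("slot in",[g(p,.128) for p in((228,197),(370,197))])
print("outer rim? ",g((297,57),.09),g((297,57),.128))
print("bore",g((178,290),.128),g((422,290),.128))
```

```text
[ 0.5639 -0.1025  0.1803]
lug tip [array([ 0.0319, -0.0058,  0.0374]), array([0.032 , 0.0075, 0.0374])]
slot in [array([ 0.0256, -0.0137,  0.0522]), array([0.0256, 0.0147, 0.0522])]
outer rim?  [ 0.0473 -0.      0.0902] [0.0536 0.0001 0.0521]
bore [ 0.0056 -0.0245  0.0523] [0.0056 0.0258 0.0523]
```

Call:
carry_out(plan=[0,0.001,-0.001,0.35,0,0.3,-1,0,0,0,0,0,0.6,-1])

```text
clock: 11.92
position: [0.5611, -0.1017, 0.1723]
ee_rot: [0.002, 0.128, 0.992, -0.0]
contact_force: [-0.1, 0.2, -1.0]
width: 0.013
```

```bash
python3 go.py 0.5605 -0.1016 0.148 165.3
```

```text
t 11.93 pos [ 0.5611 -0.1017  0.1723] yaw 165.3 zax [ 0.0047 -0.0011 -1.    ] F [-0.08  0.22 -1.04] M [-0.018 -0.03   0.006] w 0.013
rot [0.0001 0.0048 0.    ] shift cm [ 0.07 -0.    2.43] q6 [-0.302  0.3    1.603  0.     1.234 -1.616]
```

Call:
carry_out(plan=[0,0.003,0,0.05,0,0.6,-1,0,0,0,0,0,0.6,-1])

```text
clock: 12.18
position: [0.5606, -0.1016, 0.1598]
ee_rot: [0.001, 0.128, 0.992, -0.0]
contact_force: [-0.0, -0.1, 1.6]
width: 0.0129
```

```bash
python3 go.py 0.5605 -0.1016 0.148 165.3
```

```text
t 12.18 pos [ 0.5606 -0.1016  0.1598] yaw 165.3 zax [ 2.1e-03 -4.0e-04 -1.0e+00] F [-0.04 -0.12  1.58] M [-0.034  0.145  0.012] w 0.0129
rot [0.0001 0.0021 0.    ] shift cm [ 0.01 -0.    1.18] q6 [-0.302  0.31   1.621  0.     1.208 -1.616]
```

The spring force matches (1.6 N against about 1.9 N expected at this depth), so the underside is about 12 mm below the rim and the lugs are in the slots. Pushing further.

Call:
carry_out(plan=[0,0.002,0,0,0,0.6,-1,0,0,0,0,0,0.5,-1,0,0,0,0,0,0.2,-1])

```text
clock: 12.55
position: [0.5607, -0.1016, 0.1476]
ee_rot: [0.0, 0.128, 0.992, -0.0]
contact_force: [-1.6, 0.4, 7.2]
width: 0.0129
```

```bash
python3 go.py 0.5605 -0.1016 0.148 165.3
```

```text
t 12.55 pos [ 0.5607 -0.1016  0.1476] yaw 165.3 zax [ 8.e-04 -2.e-04 -1.e+00] F [-1.61  0.41  7.16] M [0.107 0.466 0.002] w 0.0129
rot [-0.      0.0008  0.0001] shift cm [ 0.02 -0.   -0.04] q6 [-0.301  0.32   1.638  0.     1.182 -1.616]
```

Call:
carry_out(plan=[0,0,0.08,0.05,0,0,-1,0,0,0.12,0,0,0,-1])

```text
clock: 12.8
position: [0.5616, -0.1018, 0.1494]
ee_rot: [0.002, 0.229, 0.973, -0.0]
contact_force: [-1.3, 0.1, 5.9]
width: 0.0131
```

```bash
python3 go.py 0.5605 -0.1016 0.148 80.3
```

```text
t 12.8 pos [ 0.5616 -0.1018  0.1494] yaw 153.52 zax [ 0.0046 -0.0013 -1.    ] F [-1.3   0.11  5.89] M [0.023 0.324 0.026] w 0.0131
rot [0.0038 0.0035 1.2779] shift cm [ 0.11 -0.03  0.14] q6 [-0.301  0.318  1.637  0.     1.182 -1.41 ]
```

Call:
carry_out(plan=[0,0.004,0.14,0.1,0,0.25,-1,0,0,0.15,0,0,0.1,-1])

```text
clock: 13.05
position: [0.5626, -0.1023, 0.1482]
ee_rot: [0.003, 0.372, 0.928, 0.0]
contact_force: [-0.8, 0.2, 7.2]
width: 0.013
```

```bash
python3 go.py 0.5605 -0.1016 0.148 80.3
```

```text
t 13.05 pos [ 0.5626 -0.1023  0.1482] yaw 136.37 zax [ 0.0062 -0.0015 -1.    ] F [-0.84  0.16  7.25] M [0.093 0.375 0.033] w 0.013
rot [0.0056 0.0035 0.9785] shift cm [ 0.19 -0.09  0.02] q6 [-0.302  0.32   1.638  0.     1.178 -1.111]
```

Call:
carry_out(plan=[0.005,0.004,0.15,0.15,-0.1,0.1,-1,0.002,0.002,0.16,0,-0.05,0.1,-1])

```text
clock: 13.3
position: [0.5625, -0.1029, 0.1485]
ee_rot: [0.002, 0.515, 0.857, -0.001]
contact_force: [-1.2, 0.9, 6.4]
width: 0.0132
```

```bash
python3 go.py 0.5605 -0.1016 0.148 80.3
```

```text
t 13.3 pos [ 0.5625 -0.1029  0.1485] yaw 118.01 zax [ 0.0028 -0.003  -1.    ] F [-1.15  0.86  6.36] M [0.173 0.249 0.031] w 0.0132
rot [0.0023 0.0035 0.6582] shift cm [ 0.21 -0.12  0.05] q6 [-0.301  0.321  1.634 -0.002  1.182 -0.789]
```

Call:
carry_out(plan=[0.002,0.004,0.16,0.2,-0.1,0.15,-1,0.002,0.002,0.16,0.05,-0.05,0.1,-1])

```text
clock: 13.55
position: [0.5625, -0.1024, 0.1485]
ee_rot: [0.002, 0.649, 0.761, 0.001]
contact_force: [-0.2, -0.9, 6.8]
width: 0.0128
```

```bash
python3 go.py 0.5605 -0.1016 0.148 80.3
```

```text
t 13.55 pos [ 0.5625 -0.1024  0.1485] yaw 99.07 zax [ 0.0034 -0.0014 -1.    ] F [-0.16 -0.86  6.83] M [0.056 0.183 0.062] w 0.0128
rot [0.0034 0.0014 0.3275] shift cm [ 0.11 -0.19  0.05] q6 [-0.302  0.321  1.635 -0.     1.182 -0.46 ]
```

Call:
carry_out(plan=[0.003,0.001,0.16,0.1,-0.15,0.1,-1,0.001,0.001,0.15,0,-0.05,0.1,-1,0,0,0.01,0,0,0.05,-1])

```text
clock: 13.92
position: [0.5628, -0.1026, 0.1493]
ee_rot: [0.003, 0.766, 0.643, 0.002]
contact_force: [-2.9, 0.9, 6.9]
width: 0.013
```

```bash
python3 go.py 0.5605 -0.1016 0.148 80.3
```

```text
t 13.93 pos [ 0.5628 -0.1026  0.1493] yaw 80.07 zax [ 0.0063 -0.002  -1.    ] F [-2.89  0.89  6.87] M [0.136 0.568 0.018] w 0.013
rot [ 0.0065  0.0009 -0.0041] shift cm [ 0.05 -0.25  0.13] q6 [-0.302  0.319  1.635 -0.     1.18  -0.128]
```

Call:
carry_out(plan=[0.006,0,0,0.05,-0.15,-0.3,-1,0.001,0,0,0,0,-0.3,-1])

```text
clock: 14.18
position: [0.5627, -0.1027, 0.1554]
ee_rot: [0.002, 0.766, 0.643, 0.0]
contact_force: [2.7, -2.2, -14.3]
width: 0.0132
```

```bash
python3 go.py 0.5610 -0.1016 0.1556 80.3
```

```text
t 14.18 pos [ 0.5627 -0.1027  0.1554] yaw 80.06 zax [ 0.0025 -0.0025 -1.    ] F [  2.72  -2.2  -14.28] M [-0.083 -0.537  0.027] w 0.0132
rot [ 0.0029  0.0021 -0.0041] shift cm [ 0.07 -0.19 -0.02] q6 [-0.301  0.316  1.624 -0.002  1.199 -0.127]
```

The upward pull now meets the detent ceiling (−14 N at a reported z of 0.1554, the 17 mm depth), so it is locked. I'll relieve the pull and open.

Call:
carry_out(plan=[0.002,0.002,0,0,-0.05,0.08,-1])

```text
clock: 14.3
position: [0.5628, -0.1026, 0.1548]
ee_rot: [0.001, 0.766, 0.643, 0.001]
contact_force: [1.0, -0.4, 4.5]
width: 0.013
```

```bash
python3 go.py 0.5610 -0.1016 0.1556 80.3
```

```text
t 14.3 pos [ 0.5628 -0.1026  0.1548] yaw 80.07 zax [ 2.e-03 -2.e-04 -1.e+00] F [ 0.97 -0.35  4.52] M [-0.017 -0.163  0.018] w 0.013
rot [ 0.002  -0.0001 -0.0041] shift cm [ 0.07 -0.2  -0.09] q6 [-0.302  0.317  1.624  0.     1.199 -0.129]
```

Call:
carry_out(plan=[0,0,0,0,0,0,0,0,0,0,0,0,0,0.2,0,0,0,0,0,0,0.2,0,0,0,0,0,0,0.2])

```text
clock: 14.8
position: [0.5616, -0.1021, 0.1536]
ee_rot: [-0.001, 0.766, 0.643, -0.0]
contact_force: [0.2, -0.2, 0.1]
width: 0.0514
```

```bash
python3 go.py 0.5610 -0.1016 0.26 80.3
python3 - <<'E'
from rig import eyes
import cv2
cv2.imwrite("pics/w11.png",eyes.get_image("wrist")["frame"][:,:,::-1])
E
```

```text
t 14.8 pos [ 0.5616 -0.1021  0.1536] yaw 80.07 zax [-0.0012  0.0011 -1.    ] F [ 0.18 -0.2   0.06] M [ 0.002 -0.017  0.031] w 0.0514
rot [-0.0014 -0.0009 -0.0041] shift cm [  0.05  -0.09 -10.64] q6 [-3.020e-01  3.180e-01  1.625e+00  1.000e-03  1.199e+00 -1.290e-01]
```

View pics/w11.png

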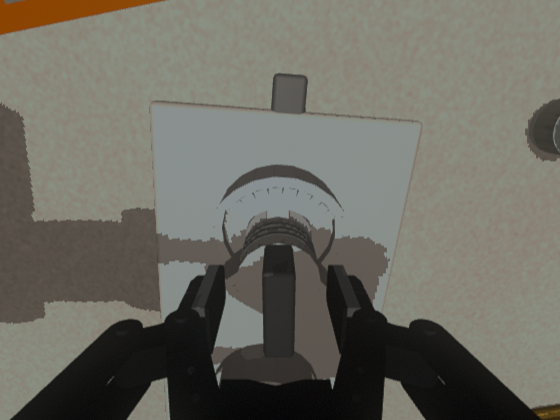

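The jaws are clear of the bar on both sides and the wrist force is zero. I'll rise straight up.

Call:
carry_out(plan=[0,0,0,0,-0.05,-1,0.2,0,0,0,0,0,-2,0.2,0,0,0,0,0,-3,0.2,0,0,0,0,0,-4,0.2,0,0,0,0,0,-3,0.2,0,0,0,0,0,0,0.2])

```text
clock: 15.6
position: [0.5613, -0.1022, 0.2907]
ee_rot: [0.0, 0.766, 0.643, 0.001]
contact_force: [1.0, -0.6, 0.2]
width: 0.0511
```

```bash
python3 go.py 0.5610 -0.1016 0.26 80.3
python3 - <<'E'
from rig import eyes,telemetry
import cv2,numpy as np,json
s=telemetry.get_state(); im=eyes.get_image("wrist")
cv2.imwrite("pics/w12.png",im["frame"][:,:,::-1])
json.dump(dict(p=s["position"].tolist(),q=s["ee_rot"].tolist(),K=im["mtx"].tolist(),H=im["hand_eye"].tolist()),open("w12.json","w"))
for n,(x,y,g) in dict(side=(300,150,2.6),scene=(110,100,3.5)).items():
    f=eyes.get_image(n)["frame"][:,:,::-1]; cv2.imwrite(f"pics/{n}12.png",f)
    cv2.imwrite(f"pics/{n}12c.png",np.clip(cv2.resize(f[y:y+140,x:x+180],None,fx=4.2,fy=4.2,interpolation=cv2.INTER_CUBIC).astype(float)**0.8*g,0,255).astype(np.uint8))
E
```

```text
t 15.6 pos [ 0.5613 -0.1022  0.2907] yaw 80.07 zax [ 1.1e-03  4.0e-04 -1.0e+00] F [ 1.03 -0.57  0.17] M [ 0.007 -0.018 -0.019] w 0.0511
rot [ 0.001  -0.0006 -0.0041] shift cm [ 0.05 -0.05  3.07] q6 [-3.020e-01  2.390e-01  1.393e+00  1.000e-03  1.509e+00 -1.290e-01]
```

View pics/w12.png

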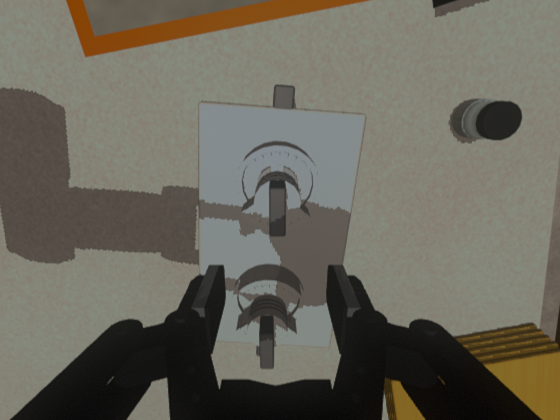

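View pics/side12c.png

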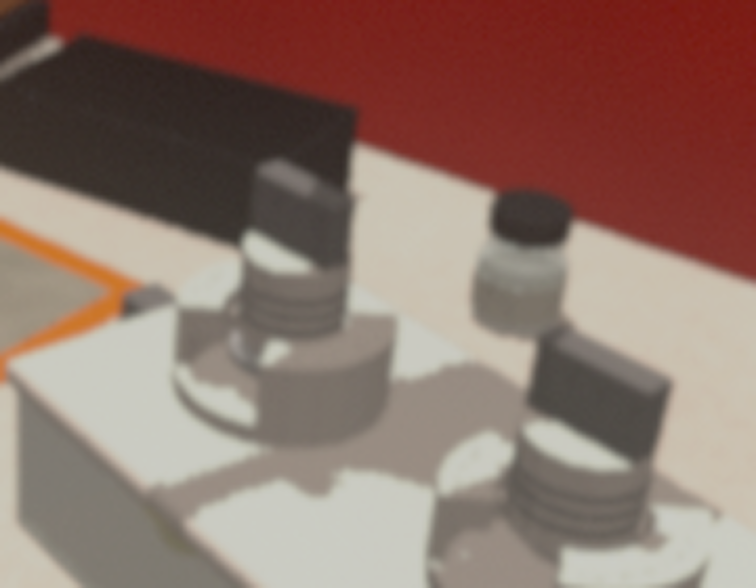

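View pics/scene12c.png

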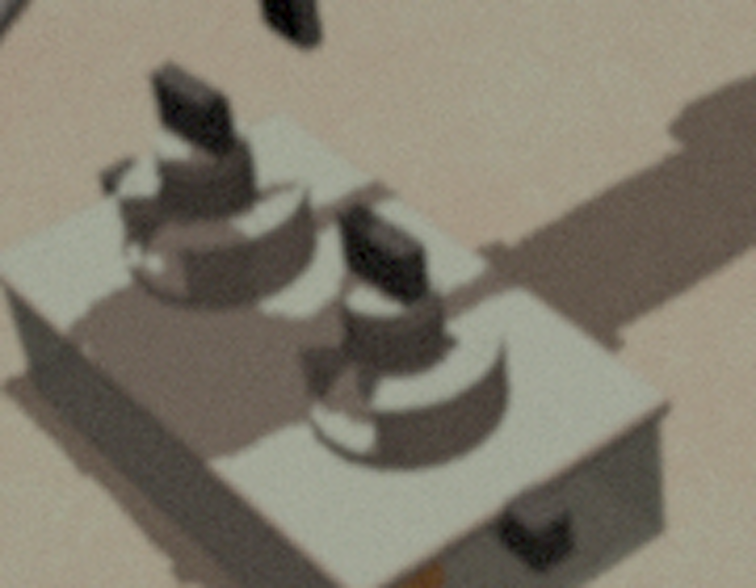

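The new cartridge stands like the locked neighbour, with the same height above its collar and its bar across the slots. A numeric check of yaw, centre and depth:

Run:
```python
import cv2,numpy as np
a=cv2.imread("pics/w12.png")[160:250,235:325]
cv2.imwrite("pics/w12c.png",np.clip(cv2.resize(a,None,fx=6.5,fy=6.5,interpolation=cv2.INTER_CUBIC).astype(float)**.7*6,0,255).astype(np.uint8))
```

```text
(no output)
```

View pics/w12c.png

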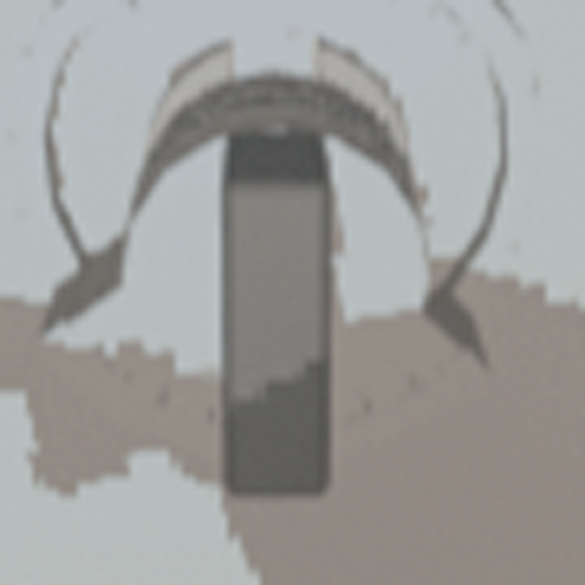

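```bash
python3 - <<'E'
from h import *
np.set_printoptions(precision=4,suppress=True)
K,T,M=wcam("w12.json")
for z in(.189,.197):
    B=[ray(K,T,cp(p,(235,160),6.5),z) for p in [(226,182),(329,182),(329,493),(226,493)]]
    c=sum(B)/4; d=B[0]+B[1]-B[2]-B[3]
    print(z,"c",c,"len",np.linalg.norm(B[0]-B[3]).round(4),"wid",np.linalg.norm(B[0]-B[1]).round(4),"yaw",np.degrees(np.arctan2(d[1],d[0])).round(2))
# triangulate bar top edge corners scene/side: far/near top ends
def tri(p,q):
    o=[];d=[]
    for n,x in(("scene",p),("side",q)):
        K,T=C[n]; v=T[:3,:3]@((np.linalg.inv(K)@[x[0],x[1],1])*[1,-1,-1]); o.append(T[:3,3]); d.append(v/np.linalg.norm(v))
    t=np.linalg.lstsq(np.c_[d[0],-d[1]],o[1]-o[0],rcond=None)[0]; a=o[0]+t[0]*d[0]; b=o[1]+t[1]*d[1]; return (a+b)/2,np.linalg.norm(a-b)
S=lambda p:cp(p,(110,100),4.2); E=lambda p:cp(p,(300,150),4.2)
print("new bar top centre",tri(S((385,235)),E((301,180))),"old",tri(S((193,90)),E((610,357))))
E
python3 go.py 0.5613 -0.1022 0.29 80.07
```

```text
0.189 c [ 0.5611 -0.1035  0.189 ] len 0.0422 wid 0.0129 yaw 80.15
0.197 c [ 0.5615 -0.1008  0.197 ] len 0.0408 wid 0.0125 yaw 80.15
new bar top centre (array([ 0.5632, -0.1032,  0.186 ]), np.float64(0.0003152651285936193)) old (array([ 0.5269, -0.2482,  0.1852]), np.float64(0.0024767821088412913))
t 15.75 pos [ 0.5594 -0.1016  0.2866] yaw 80.06 zax [-0.0065  0.0028 -1.    ] F [ 0.49 -0.06 -1.1 ] M [0.012 0.019 0.048] w 0.0508
rot [-0.0069 -0.0016 -0.0001] shift cm [-0.03  0.2  -0.34] q6 [-3.020e-01  2.420e-01  1.399e+00  1.000e-03  1.508e+00 -1.290e-01]
```

```bash
python3 -c "
from rig import manip
print(manip.sign_off())"
```

```text
the job is handed in; nothing more can be done
None
```

The second cartridge is locked in the open port, upright and released, and I handed the job in at about 15.8 s of the 48 s allowed.

**What I did:** I took the lugged cartridge by its bar and stood it in the port with its lugs in the slots. I pushed it about 25 mm below the rim, turned it 85° clockwise, let it rise into the detents and let go.

**Final checks:**
- **Turn:** the bar is at yaw 80.2° against a slot axis of 165.3°, so it turned 85°.
- **Position:** the bar centre is within 2–3 mm of the port centre I measured.
- **Height:** the bar top comes out at 0.186 m, level with the already locked neighbour at 0.185 m (nominal 0.189 m; the fixed cameras read a few mm low).
- **Lock:** before release, an upward pull met a stop of about −14 N at the 17 mm locked depth.
- **Clear of the arm:** after release the wrist force was near zero, and the gripper is about 0.1 m above the bar.

**What disagreed or went wrong:**
- **First grasp:** the first close missed, shutting above the bar. The shut fingertips end about 7 mm behind the reported TCP, not 25 mm ahead of it as `manip.finger_overhang` says. I confirmed this by lightly touching the bar top (about 8 N) and regrasped with the corrected height.
- **Fixed cameras:** the scene and side views disagreed by up to 25 mm on the box corners, so I relied on the wrist camera.
- **Drift in transit:** on the way to the port the tool sank 46 mm and tilted 4°. I corrected this before aligning with the port.

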